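Feel for the clear well of a dry-bath heater and seat a tube in it

ROBOT

A 6-joint arm with a two-finger parallel gripper is mounted at the origin on a cart in front of the work surface, level with it; the furniture and walls round the work are solid. World frame = base frame: x ahead of the robot, y to its left, z up, the work surface at z = 0. Lengths are in m, angles in degrees, forces in N, time in s.
With the tool pointing down it reaches from about 0.3 to 0.75 m from the base axis. Payload 8.5 kg.
Tool frame: the origin (TCP) lies at the very end of the fingers, on their centre line; the grasp point (between the pads) lies 19 mm behind it; z points along the fingers, y is the line along which they close (so a half turn about z gives the same grasp; the last joint's range is limited). The gripper opens to 85 mm and grips with 20 to 120 N. Pads are 22 mm wide; open, the fingers measure 114 mm over their backs; the gripper's body (76 mm by 85 mm) begins 54 mm behind the grasp point. The pads swing forward as they close: fully open they stand 13 mm farther back than shut.
Start: joints at [-77.424, 21.807, 74.336, -0, 83.858, -12.336], TCP at [0.232, -0.499, 0.207] pointing down, gripper open.
Joint ranges: [-178.18, 178.18], [-50.72, 133.34], [12.68, 142.11], [-81.47, 261.47], [9.98, 163.14], [-165.26, 165.26]. Speed limits (degrees/s): [136.94, 136.94, 180, 180, 180, 180].

INTERFACE

Orientations are given as a 3x3 rotation matrix whose columns are the frame's x, y, z axes.
In Python, from rig import observe, cams, ticket gives the robot as it stands.
- The arm moves only by the tool move_arm, never from a script. Its arguments are lists of equal length, an entry for each row: "jaw": the finger opening in cm, from 0 to 8.54; "dp": the shift along the tool's x, y, z in cm, a list of three; "turn": the turn, a rotation vector about the tool's x, y, z in rad, a list of three. In form: {"jaw": [jaw, ...], "dp": [[tx, ty, tz], ...], "turn": [[wx, wy, wz], ...]}. A call has 1 to 12 rows; each row shifts and turns the commanded pose from where the row before left it, along the tool's axes as they then stand; what a row does not reach is not made up. A row lasts 1/12 s, in which the tool goes at most 41.7 mm and 7.16 degrees, less where a joint would pass 70% of its speed; a pose out of reach is approached as far as the arm can. A call is refused whole if a number of a shift passes 4.17 or a number of a turn 0.125, either way. A call with a gripper value outside its range is refused whole. The fingers move at their own pace and stop on an object; "force" is the grip in N (left out, the last holds). Time passes only in rows, so rows that do not move let the fingers close. It gives the time, the measured TCP pose, the force, the opening and the grip force at its end, in the units of the state.
- observe(): the state, without advancing time (a new reading comes with each control period).
- cams.get_image(name): name is "side" or "top"; returns (picture, depth): 400x640x3 uint8, red, green, blue; 400x640 float32, m along the optical axis (not along the pixel's ray), 0 where there is no reading.
- cams.calibration(name): a dict with "vertical_fov" (degrees; the focal length in pixels is half the picture's height over the tangent of half this angle, whatever the lens; pixels are square), "cx", "cy" (the principal point, pixels), "k1" (the pictures are not rectified: a ray, as slopes to the right and down, at radius r is drawn at 1 + k1 r^2 times it, then the intrinsics apply), "view" (4x4, takes a point from world to camera coordinates). Camera axes: x right, y up, looking along -z (the intrinsics and any distortion apply to the point x, -y, -z); pixel columns grow to the right and rows downward; lengths in m; the calibration is good to about 2 mm. A picture is of the moment at which its call begins. calibration takes no time and is no camera call.
- ticket.close_job(): hands the job in; it is judged then, once.
Trained networks look in the newest picture that a camera, given by its name, has taken for a name from the list of things; names that differ only in an ending like _2 or _b are one class to them, and where a whole thing is asked for, a point or a joint stands for the part that bears it (a point fixed in the world has none). Each returns a list of dicts, best first, with "p" (0 to 1); they miss things now and then, are a little off and sometimes report something else, mostly with a low value. They report only what shows in the picture. A call takes as long as a camera call. They do not tell look-alikes from the thing itself.
- cams.spot_in(camera, query): "box" ([centre column, centre row, width, height] as shares, 0 to 1, of the picture: columns of its width, rows of its height, round what is visible of it).
- cams.outline_of(camera, query): "mask" (400x640 bool, what is visible of it) and "box" ([centre column, centre row, width, height] as shares, 0 to 1, of the picture: columns of its width, rows of its height, round what is visible of it).
- cams.mark_of(camera, query): "location" ([column, row] as shares, 0 to 1, of the picture: columns of its width, rows of its height: a listed point, or the origin of a listed thing).
The state is a dict: "time_s": time; "q": joint angles; "qvel": joint speeds; "joint_efforts": joint torques, N m; "position": TCP position; "tool_rot": TCP orientation; "ft_force": force on the tool from outside, world axes, zero at the start; "wrist_torque": the same for the moment, N m; "grip_width": finger opening in m; "gripper_force": force on a finger pad.
Only numpy, scipy, OpenCV 4.12 (cv2) and the standard library are available. Lean on these libraries where they do the work, as an engineer would, in place of code of your own. Each camera call takes 0.05 s, during which the arm holds its last target. There are 200 camera calls.

TASK

Old black spacer plugs have been left in the bottom of some of the dry-bath heater's three wells, too deep to see. Take the feeler rod out of the stand, feel gently down the wells one after another from well_1 to well_3 (left to right as you face the control panel) until the rod rests on whatever is at the bottom of each, and put the rod back in its hole in the stand. Then push the capped glass tube fully home into the well that is clear, past the sprung ball onto the floor, without ever pressing hard on the heater, and leave everything else where it is.

Things in the scene. Friction and masses are not known exactly. Their poses are not given: they have to be found in the camera images.
- heater: White dry-bath heater, 150 (x) x 180 (y) mm, fixed to the bench, sloping control panel at its -x end. Shell 76 mm high; in it an aluminium block, 60 (x) x 118 (y) mm, top 90 mm above the bench, with three wells in a row along y. Origin: centre of the underside; z up. Rigid: keep the forces on it, summed over all contacts, below 30 N.
- well_1 (a point): Centre of the mouth of the first well (heater frame x +18, y +36, z +90 mm); axes as the heater's. Each well: bore 18 mm, flat floor 60 mm below this point, mouth chamfered 1.5 mm. Only one well is clear, not always the same; the others have a loose black plug 15.6 mm across on the dark floor, 24 or 15 mm high: a rod or tube stops 36 or 45 mm down. Leave the plugs there.
- well_2 (a point): Centre of the mouth of the middle well (heater frame x +18, y 0, z +90 mm); as well_1. In every well, 25 mm below the mouth, a sprung ball 10 mm across stands 3.5 mm into the bore from its +x side. It yields sideways under about 2.4 to 4.5 N, so the tube meets a steady drag of a few newtons from about 18 mm depth down to the floor; the rod passes it freely.
- well_3 (a point): Centre of the mouth of the third well (heater frame x +18, y -36, z +90 mm); as well_1.
- stand: White plastic stand, 62 (x) x 142 (y) mm, 50 mm high, fixed to the bench. Origin: centre of the underside; z up. Holes 42 mm deep along its y: tube hole 19 mm at y +45, an empty one 19 mm at y +14, rod hole 12.5 mm at y -45.
- stand_rod_hole (a point): Centre of the mouth of the rod's hole in the stand (stand frame x 0, y -45, z +50 mm), 12.5 mm across, 42 mm deep, mouth chamfered 1.5 mm. The rod starts here standing on the hole's floor, and must stand here again at the end.
- rod: Feeler rod, upright in the stand: steel shaft 8 mm across, 98 mm long, under a black ribbed handle 15 mm across from 98 to 130 mm above the tip; 50 to 80 g. Origin: the tip (lower end); z points up along the rod to the handle. Grip it by the handle, about 112 mm above the tip.
- tube: Capped glass tube, upright in the stand: 16 mm across, round bottom, with a black ribbed cap 19 mm across from 82 to 104 mm above its lowest point; 25 to 50 g. Origin: the lowest point of its round bottom; z points up to the cap. Seated it stands 44 mm out of the well. Grip it by the cap and the glass just below, about 86 mm above the lowest point.
- timer: Small white lab timer, 66 x 62 x 18 mm, lying on the bench before the heater; leave alone. Origin: underside centre.
- bottle_tris: Screw-cap bottle, 56 mm across, 106 mm high, behind the stand; leave alone. Origin: underside centre.
- beaker: Small clear beaker, 57 mm across, 62 mm high, behind the stand; leave alone. Origin: underside centre.
- microtube_1: Loose 1.5 ml tube, 41 mm long, lying on the bench in front; leave alone. Origin: underside centre.
- marker_1: Felt marker, 132 mm long, lying on the bench in front; leave alone. Origin: underside centre.
- tip_box_1: Pipette tip box with clear lid, 68 x 120 x 62 mm, on the bench to the left; leave alone. Origin: underside centre.
Not all that is in view belongs to the job. Leave any purple or yellow look-alike of the stand alone.

How it is judged:
By the outcome, as a careful person would: the job done as asked, in the order asked, and still so for the second after the job is handed in, with the robot touching nothing.
It also fails if it takes over 72 s, if anything falls off the work surface, if the arm or the gripper's body presses on something with over 40 N, if the wrist force passes 120 N, or if a joint passes its speed limit or range.

## Working session

There is one attempt and no reset: what is moved stays moved. The work goes in short steps, Python scripts to look and compute and a tool call to move; the robot and the scene stay as the last step left them, time stands still between calls to the robot, and variables do not carry over. Pictures are saved under pics/ and viewed, at most 10 in all, crops included, and the job is handed in when it is done.

Besides the shell and the picture viewer there is one more tool, called in YAML: its name, and indented under it one key for each argument. move_arm: Moves the arm, as the interface text tells. Its arguments: {"type":"object","properties":{"jaw":{"type":"array","items":{"type":"number"}},"dp":{"type":"array","items":{"type":"array","items":{"type":"number"}}},"turn":{"type":"array","items":{"type":"array","items":{"type":"number"}}},"force":{"type":"number"}},"required":["jaw","dp","turn"]}

```bash
ls; mkdir -p pics; python3 - <<'E'
from rig import observe,cams
import cv2,numpy as np
s=observe();print(s['time_s'],s['position'],s['tool_rot'],s['ft_force'],s['grip_width'])
for n in('side','top'):
    im,d=cams.get_image(n);cv2.imwrite(f'pics/{n}0.png',im[:,:,::-1]);np.save(f'{n}_d.npy',d)
    c=cams.calibration(n);print(n,c)
    for q in ('heater','well_1','well_2','well_3','stand','stand_rod_hole','rod','tube'):
        r=cams.mark_of(n,q);print(q,[(round(x['p'],2),[round(x['location'][0]*640,1),round(x['location'][1]*400,1)]) for x in r[:4]])
E
```

```text
pics
0.0 [ 0.23159616 -0.49850157  0.20630532] [[ 9.06967253e-01  4.21201021e-01 -3.18343867e-04]
 [ 4.21201018e-01 -9.06966148e-01  1.45232456e-03]
 [ 3.22993479e-04 -1.45129758e-03 -9.99998895e-01]] [ 0.5810359  -0.2805921   0.00837033] 0.08539686207483561
side {'vertical_fov': 53.60411647737918, 'cx': 318.24062899222525, 'cy': 200.72009271625276, 'k1': -0.026127101949888938, 'view': array([[-0.87536869, -0.48344744,  0.00286983,  0.38277356],
       [ 0.29010557, -0.52052133,  0.80305436, -0.33676998],
       [-0.38674077,  0.70380119,  0.59589887, -0.75551542],
       [ 0.        ,  0.        ,  0.        ,  1.        ]])}
heater [(0.81, [282.5, 252.1])]
well_1 [(0.96, [270.3, 223.0]), (0.59, [264.6, 227.9]), (0.59, [286.3, 213.7])]
well_2 [(0.96, [270.3, 223.0]), (0.59, [264.6, 227.9]), (0.59, [286.3, 213.7])]
well_3 [(0.96, [270.3, 223.0]), (0.59, [264.6, 227.9]), (0.59, [286.3, 213.7])]
stand [(0.77, [356.1, 208.3]), (0.54, [404.3, 176.9])]
stand_rod_hole [(0.87, [362.7, 185.0]), (0.59, [410.3, 156.2])]
rod []
tube [(0.53, [350.2, 210.1]), (0.18, [263.0, 230.0])]
top {'vertica
[... 227 characters left out ...]
368702],
       [-0.13305683, -0.01353734,  0.99101595, -1.59778755],
       [ 0.        ,  0.        ,  0.        ,  1.        ]])}
heater [(0.74, [280.0, 183.0]), (0.27, [318.1, 242.5])]
well_1 [(0.92, [289.9, 178.4]), (0.91, [277.7, 178.9]), (0.55, [268.3, 176.7])]
well_2 [(0.92, [289.9, 178.4]), (0.91, [277.7, 178.9]), (0.55, [268.3, 176.7])]
well_3 [(0.92, [289.9, 178.4]), (0.91, [277.7, 178.9]), (0.55, [268.3, 176.7])]
stand [(0.8, [372.5, 252.7]), (0.78, [363.3, 209.9])]
stand_rod_hole [(0.72, [383.7, 250.7]), (0.61, [442.8, 226.0]), (0.56, [373.4, 207.0])]
rod [(0.6, [387.9, 158.2]), (0.52, [376.3, 209.4]), (0.33, [288.9, 176.6])]
tube [(0.51, [351.2, 211.7]), (0.42, [291.0, 177.5])]
```

```bash
python3 - <<'E'
import cv2
a=cv2.imread('pics/side0.png')[90:330,200:520];cv2.imwrite('pics/s1.png',cv2.resize(a,(800,600),interpolation=cv2.INTER_CUBIC))
a=cv2.imread('pics/top0.png')[110:290,220:460];cv2.imwrite('pics/t1.png',cv2.resize(a,(800,600),interpolation=cv2.INTER_CUBIC))
E
```

```text
(no output)
```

View pics/s1.png

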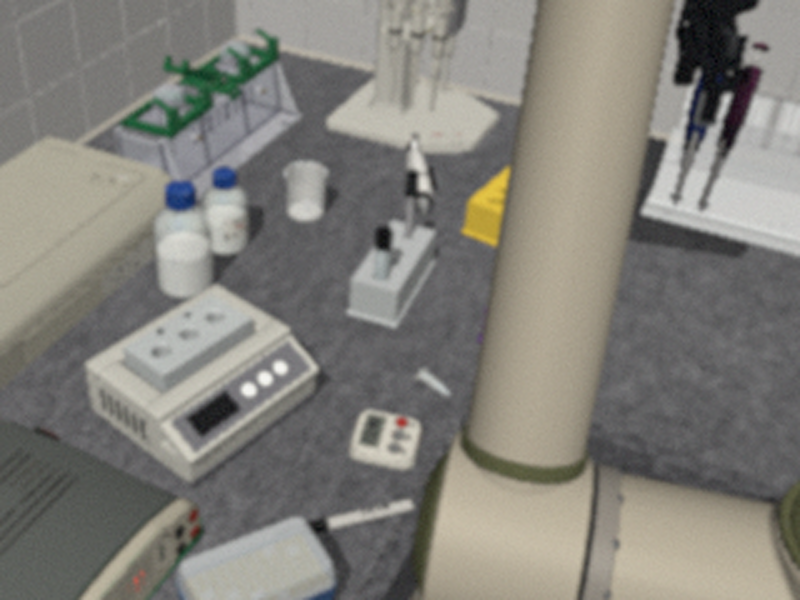

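View pics/t1.png

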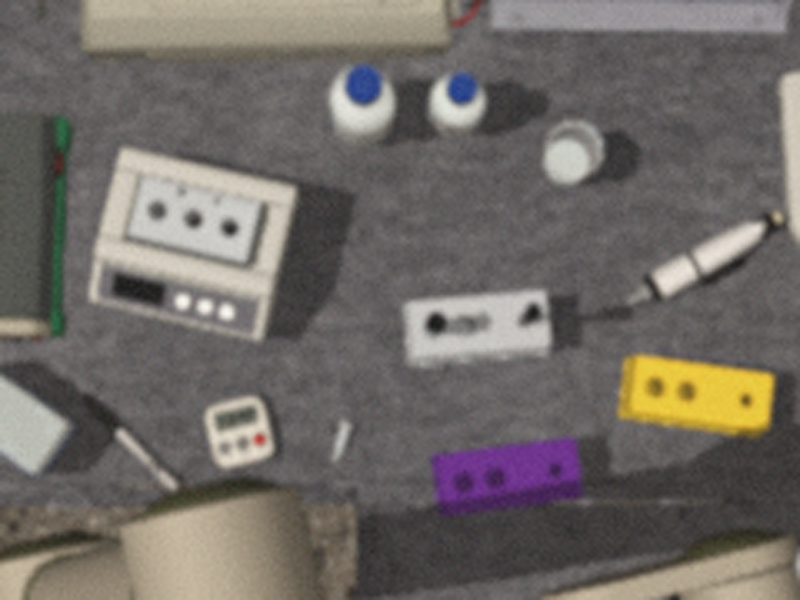

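View pics/side0.png

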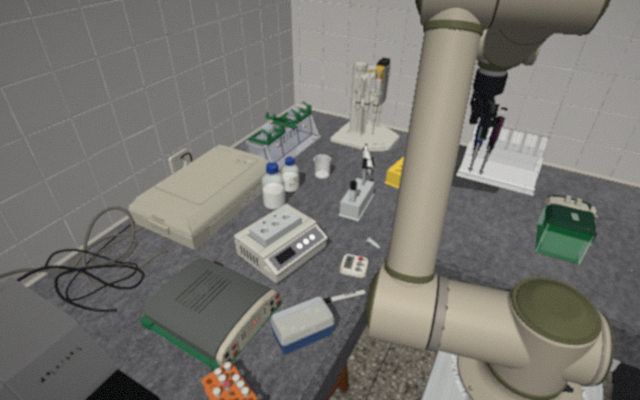

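The top crop shows the heater at left with its wells at crop (157,210), (193,218) and (230,227), and the panel towards the robot. The white stand has the tube cap at (436,323) and the rod at about (530,315). The purple and yellow stands are the look-alikes. Next I'll average some frames and fit the geometry.

```bash
cat > h.py <<'E'
import numpy as np,cv2
from rig import observe,cams
C={n:cams.calibration(n) for n in('side','top')}
def K(n):
    c=C[n];f=200/np.tan(np.radians(c['vertical_fov']/2));return np.array([[f,0,c['cx']],[0,f,c['cy']],[0,0,1]])
def R(n):  # world->cv cam
    V=C[n]['view'];S=np.diag([1,-1,-1.]);return S@V[:3,:3],S@V[:3,3]
def dist(n): return np.array([C[n]['k1'],0,0,0.])
def proj(n,P):
    r,t=R(n);return cv2.projectPoints(np.atleast_2d(P).astype(float),cv2.Rodrigues(r)[0],t,K(n),dist(n))[0][:,0]
def ray(n,uv):
    r,t=R(n);u=cv2.undistortPoints(np.atleast_2d(uv).astype(float)[:,None],K(n),dist(n))[:,0]
    return -r.T@t,(np.c_[u,np.ones(len(u))])@r   # origin, dirs (depth-unit)
def onz(n,uv,z):
    o,d=ray(n,uv);return o+d*((z-o[2])/d[:,2])[:,None]
def tri(uvs,uvt):
    A=np.zeros((3,3));b=np.zeros(3)
    os=[]
    for n,uv in(('side',uvs),('top',uvt)):
        o,d=ray(n,uv);d=d[0]/np.linalg.norm(d[0]);M=np.eye(3)-np.outer(d,d);A+=M;b+=M@o;os.append((o,d,M))
    X=np.linalg.solve(A,b);return X,[np.linalg.norm(M@(X-o)) for o,d,M in os]
def cloud(n,d):
    v,u=np.mgrid[0:400,0:640];o,r=ray(n,np.c_[u.ravel(),v.ravel()]);return (o+r*d.reshape(-1,1)).reshape(400,640,3)
def avg(n,k=4):
    I=[cams.get_image(n) for _ in range(k)];return np.mean([i[0] for i in I],0),np.median([i[1] for i in I],0)
E
python3 - <<'E'
from h import *
for n in C:
    print(n,ray(n,[[320,200]]))
    im,d=avg(n,5);np.save(n+'_im.npy',im);np.save(n+'_d.npy',d)
    P=cloud(n,d)
    for q in('heater','stand','rod','tube','timer'):
        for r in cams.outline_of(n,q)[:2]:
            m=r['mask'];ok=m&(d>0);X=P[ok]
            print(n,q,round(r['p'],2),m.sum(),[round(float(a),1) for a in (np.array(r['box'])*[640,400,640,400])],'med',np.median(X,0).round(3),'z pct',np.percentile(X[:,2],[5,25,50,75,95]).round(3))
            np.save(f'm_{n}_{q}_{int(r["p"]*100)}.npy',m)
P=cloud('top',np.load('top_d.npy'))
for nm,z,(c0,c1,r0,r1) in(('block',.09,(240,320,150,220)),('standtop',.05,(335,395,190,230)),('bench',0,(320,420,225,240))):
    Q=P[r0:r1,c0:c1].reshape(-1,3);s=Q[abs(Q[:,2]-z)<.008];print(nm,len(s),np.median(s[:,2]).round(4),s[:,2].std().round(4))
    (c,wh,a)=cv2.minAreaRect(s[:,:2].astype(np.float32)*1000);print(c,wh,a)
E
```

```text
side (array([0.14057822, 0.5414876 , 0.71955688]), array([[ 0.38337829, -0.70689641, -0.59442545]]))
side heater 0.82 4460 [282.4, 245.8, 90.7, 79.7] med [ 0.56  -0.035  0.068] z pct [0.019 0.051 0.068 0.076 0.09 ]
side stand 0.81 296 [394.3, 174.0, 13.2, 30.8] med [ 0.442 -0.499  0.04 ] z pct [0.006 0.02  0.04  0.05  0.051]
side stand 0.76 876 [357.4, 199.0, 28.9, 34.7] med [ 0.483 -0.309  0.044] z pct [0.004 0.019 0.044 0.05  0.051]
side rod 0.63 70 [365.2, 170.4, 8.5, 27.9] med [ 0.498 -0.387  0.121] z pct [0.031 0.112 0.121 0.132 0.138]
side tube 0.41 138 [352.8, 190.6, 10.9, 22.5] med [ 0.491 -0.296  0.088] z pct [0.051 0.068 0.088 0.106 0.113]
side timer 0.78 545 [353.9, 267.2, 26.3, 19.8] med [ 0.393 -0.1    0.015] z pct [0.005 0.014 0.015 0.016 0.018]
top (array([ 0.32423494, -0.22090512,  1.65278747]), array([[ 0.12095262,  0.01025331, -0.99268596]]))
top heater 0.85 2628 [278.3, 182.6, 64.4, 55.7] med [ 0.574 -0.067  0.075] z pct [0.048 0.064 0.075 0.08  0.092]
top stand 0.96 768 [372.7, 252.3, 46.6, 22.0] med [ 0.349 -0.37   0.05 ] z pct [0.007 0.048 0.05  0.052 0.054]
top stand 0.74 729 [361.0, 210.8, 41.7, 23.5] med [ 0.492 -0.342  0.05 ] z pct [0.007 0.048 0.05  0.052 0.054]
top tube 0.53 35 [349.6, 208.2, 2.9, 6.9] med [ 0.491 -0.302  0.112] z pct [0.042 0.105 0.112 0.114 0.115]
top timer 0.9 362 [289.9, 239.4, 20.7, 19.5] med [ 0.398 -0.107  0.016] z pct [0.008 0.014 0.016 0.018 0.02 ]
block 611 0.0902 0.0021
(598.126708984375, -59.50377655029297) (139.50839233398438, 64.30072021484375) 73.34720611572266
standtop 629 0.0505 0.0022
(496.59991455078125, -346.2283630371094) (56.301578521728516, 136.2729949951172) 4.099997520446777
bench 1357 0.0008 0.0022
(415.6282958984375, -368.64501953125) (332.0997619628906, 47.443965911865234) 89.2520980834961
```

```bash
cat > fit.py <<'E'
from h import *
from scipy.optimize import minimize
from scipy.ndimage import map_coordinates,gaussian_filter
G={n:gaussian_filter(np.load(n+'_im.npy').mean(2),.7) for n in C}
def pose(p,X):
    c,s=np.cos(p[2]),np.sin(p[2]);X=np.asarray(X,float)
    return np.c_[p[0]+c*X[:,0]-s*X[:,1],p[1]+s*X[:,0]+c*X[:,1],X[:,2]]
def samp(n,P):
    uv=proj(n,P);return map_coordinates(G[n],[uv[:,1],uv[:,0]],order=1)
def edge(n,p,a,b,inn,e=.003):
    t=np.linspace(.08,.92,40)[:,None];X=np.array(a)*(1-t)+np.array(b)*t;i=np.array(inn)*e
    return np.clip(samp(n,pose(p,X+i))-samp(n,pose(p,X-i)),-40,60).mean()
def rect(n,p,hx,hy,z,sides,ox=0):
    c={'+x':((hx,-hy),(hx,hy),(-1,0)),'-x':((-hx,-hy),(-hx,hy),(1,0)),'+y':((-hx,hy),(hx,hy),(0,-1)),'-y':((-hx,-hy),(hx,-hy),(0,1))}
    return sum(edge(n,p,(*c[s][0],z),(*c[s][1],z),(*c[s][2],0)) for s in sides)
a=np.linspace(0,2*np.pi,16,endpoint=False)
def hole(n,p,x,y,z,r):
    inn=np.array([(x+k*r*np.cos(t),y+k*r*np.sin(t),z) for t in a for k in(.3,.6)])
    out=np.array([(x+1.4*r*np.cos(t),y+1.4*r*np.sin(t),z) for t in a])
    return samp(n,pose(p,out)).mean()-samp(n,pose(p,inn)).mean()
def stand(n,p): return rect(n,p,.031,.071,.05,['+x','-x','+y','-y'] if n=='top' else ['+y','+x'])
def block(n,p): return rect(n,p,.030,.059,.09,['+x','-x','+y','-y'])
def wells(n,p): return sum(hole(n,p,.018,y,.09,.009) for y in(.036,0,-.036))
def fit(f,p0,ns):
    g=lambda p:-sum(f(n,p) for n in ns)
    best=min((minimize(g,np.array(p0)+d,method='Nelder-Mead',options=dict(initial_simplex=np.array(p0)+d+np.array([[0,0,0],[.006,0,0],[0,.006,0],[0,0,.05]]),xatol=1e-5,fatol=1e-3)) for d in np.random.default_rng(0).normal(0,[.005,.005,.05],(12,3))),key=lambda r:r.fun)
    return best.x.round(4),np.degrees(best.x[2]).round(2),round(best.fun,1)
E
python3 - <<'E'
from fit import *
for ns in(['top'],['side'],['top','side']):
    print(ns,'stand',fit(stand,[.495,-.346,.07],ns))
    print(ns,'block',fit(block,[.598,-.06,-.2],ns))
    print(ns,'wells',fit(wells,[.598,-.06,-.2],ns))
    print(ns,'b+w',fit(lambda n,p:block(n,p)+wells(n,p),[.598,-.06,-.2],ns))
E
```

```text
['top'] stand (array([ 0.4928, -0.3439,  0.0706]), np.float64(4.05), np.float64(-190.1))
['top'] block (array([ 0.5968, -0.0704, -0.2432]), np.float64(-13.93), np.float64(-123.2))
['top'] wells (array([ 0.5787, -0.0646, -0.2563]), np.float64(-14.68), np.float64(-263.1))
['top'] b+w (array([ 0.5788, -0.0655, -0.2404]), np.float64(-13.77), np.float64(-299.3))
['side'] stand (array([ 0.4902, -0.3464, -0.046 ]), np.float64(-2.64), np.float64(-38.3))
['side'] block (array([ 0.6023, -0.0874, -0.2747]), np.float64(-15.74), np.float64(-84.0))
['side'] wells (array([ 0.5822, -0.0613, -0.2426]), np.float64(-13.9), np.float64(-90.9))
['side'] b+w (array([ 0.5854, -0.0638, -0.1987]), np.float64(-11.39), np.float64(-67.2))
['top', 'side'] stand (array([ 0.4932, -0.3442,  0.0461]), np.float64(2.64), np.float64(-222.2))
['top', 'side'] block (array([ 0.5974, -0.0704, -0.2432]), np.float64(-13.93), np.float64(-174.3))
['top', 'side'] wells (array([ 0.5794, -0.0639, -0.2532]), np.float64(-14.51), np.float64(-331.7))
['top', 'side'] b+w (array([ 0.5793, -0.065 , -0.2337]), np.float64(-13.39), np.float64(-332.4))
```

move_arm:
  jaw: [4.5,4.5,4.5,4.5,4.5,4.5,4.5,4.5,4.5,4.5,4.5,4.5]
  dp:
    - [0,0,0]
    - [0,0,0]
    - [0,0,0]
    - [0,0,0]
    - [3.3,-1.38,0]
    - [3.3,-1.38,0]
    - [3.3,-1.38,0]
    - [3.3,-1.38,0]
    - [3.3,-1.38,0]
    - [3.3,-1.38,0]
    - [3.3,-1.38,0]
    - [3.3,-1.38,0]
  turn:
    - [0,0,0.1085]
    - [0,0,0.1085]
    - [0,0,0.1085]
    - [0,0,0.1085]
    - [0,0,0]
    - [0,0,0]
    - [0,0,0]
    - [0,0,0]
    - [0,0,0]
    - [0,0,0]
    - [0,0,0]
    - [0,0,0]
  force: 30

```text
time_s: 2.9
position: [0.4971, -0.3872, 0.207]
tool_rot: [[1.0, 0.001, -0.0], [0.001, -1.0, -0.0], [-0.0, 0.0, -1.0]]
ft_force: [-0.4, -0.5, -0.3]
grip_width: 0.0448
gripper_force: 0.0
```

```bash
python3 - <<'E'
from h import *
out=[]
for n,(c,r) in(('side',(363,175)),('top',(372,195))):
    im,d=avg(n,3);np.save(n+'_im2.npy',im);P=cloud(n,d)
    a=im[r-40:r+40,c-40:c+40,::-1].astype(np.uint8);out.append(cv2.resize(a,(400,400),interpolation=cv2.INTER_CUBIC))
    print(n,'proj tcp',proj(n,[observe()['position']]),'rodtop',proj(n,[[.496,-.3888,.138],[.496,-.3888,.106]]),'crop0',c-40,r-40)
cv2.imwrite('pics/a.png',np.hstack(out))
E
```

```text
side proj tcp [[366.91423609 137.78908325]] rodtop [[365.82141639 158.91653483]
 [365.01248106 168.38191571]] crop0 323 135
top proj tcp [[381.88902404 201.1129264 ]] rodtop [[379.41351226 203.38295015]
 [378.32184518 204.53956091]] crop0 332 155
```

View pics/a.png

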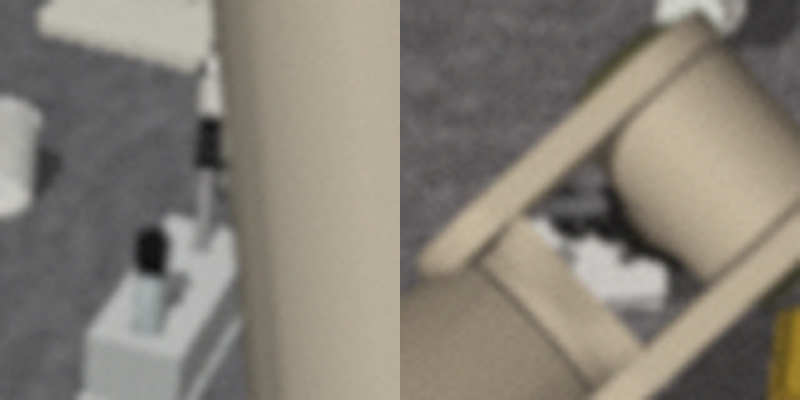

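move_arm:
  jaw: [4.5,4.5,4.5,4.5,4.5,4.5,2.2,1.0,1.0,1.0,1.0]
  dp:
    - [0.04,0.08,2.1]
    - [0,0,2.1]
    - [0,0,2.1]
    - [0,0,2.1]
    - [0,0,1.6]
    - [0,0,0.6]
    - [0,0,0]
    - [0,0,0]
    - [0,0,0]
    - [0,0,0]
    - [0,0,0]
  turn:
    - [0,0,0]
    - [0,0,0]
    - [0,0,0]
    - [0,0,0]
    - [0,0,0]
    - [0,0,0]
    - [0,0,0]
    - [0,0,0]
    - [0,0,0]
    - [0,0,0]
    - [0,0,0]

```text
time_s: 4.12
position: [0.4963, -0.3896, 0.1023]
tool_rot: [[1.0, 0.001, 0.002], [0.001, -1.0, -0.002], [0.002, 0.002, -1.0]]
ft_force: [0.4, -1.0, 4.0]
grip_width: 0.0132
gripper_force: 29.5
```

move_arm:
  jaw: [1.0,1.0,1.0,1.0]
  dp:
    - [0,0,0]
    - [0,0,0]
    - [0,0,-0.5]
    - [0,0,0]
  turn:
    - [0,0,0]
    - [0,0,0]
    - [0,0,0]
    - [0,0,0]
  force: 40

```text
time_s: 4.45
position: [0.4962, -0.389, 0.1068]
tool_rot: [[1.0, 0.001, 0.001], [0.001, -1.0, -0.001], [0.001, 0.001, -1.0]]
ft_force: [0.2, 0.2, -0.6]
grip_width: 0.0129
gripper_force: 39.0
```

move_arm:
  jaw: [1.0,1.0,1.0,1.0,1.0,1.0]
  dp:
    - [0,0,-1.0]
    - [0,0,-2.0]
    - [0,0,-2.4]
    - [0,0,-2.4]
    - [0,0,-2.4]
    - [0,0,0]
  turn:
    - [0,0,0]
    - [0,0,0]
    - [0,0,0]
    - [0,0,0]
    - [0,0,0]
    - [0,0,0]

```text
time_s: 4.95
position: [0.4971, -0.3901, 0.2137]
tool_rot: [[1.0, 0.001, 0.006], [0.001, -1.0, -0.007], [0.006, 0.007, -1.0]]
ft_force: [-0.2, -0.5, 0.5]
grip_width: 0.0127
gripper_force: 39.1
```

move_arm:
  jaw: [1.0,1.0,1.0,1.0,1.0,1.0,1.0,1.0,1.0,1.0,1.0,1.0]
  dp:
    - [0.7,-2.0,0]
    - [1.1,-3.5,0]
    - [1.1,-3.5,0]
    - [1.1,-3.5,0]
    - [1.1,-3.5,0]
    - [1.1,-3.5,0]
    - [1.1,-3.5,0]
    - [1.1,-3.5,0]
    - [1.1,-3.5,0]
    - [1.1,-3.5,0]
    - [0.6,-2.0,0]
    - [0,0,0]
  turn:
    - [0,0,0]
    - [0,0,0]
    - [0,0,0]
    - [0,0,0]
    - [0,0,0]
    - [0,0,0]
    - [0,0,0]
    - [0,0,0]
    - [0,0,0]
    - [0,0,0]
    - [0,0,0]
    - [0,0,0]

```text
time_s: 5.95
position: [0.6081, -0.0297, 0.2078]
tool_rot: [[1.0, 0.006, -0.0], [0.006, -1.0, 0.001], [-0.0, -0.001, -1.0]]
ft_force: [-0.4, 0.5, -1.2]
grip_width: 0.013
gripper_force: 39.1
```

```bash
python3 - <<'E'
from h import *
s=observe();p=s['position'];print(p,s['time_s'])
out=[]
for n in('side','top'):
    im,d=avg(n,4);np.save(n+'_im3.npy',im);np.save(n+'_d3.npy',d)
    uv=proj(n,[p,p+[0,0,-.079],p+[0,0,-.093],[.607,-.034,.09],[.5965,-.0695,.09]]);print(n,uv.round(1))
    c,r=uv[2].astype(int);print('crop0',c-25,r-25)
    a=im[r-25:r+25,c-25:c+25,::-1].astype(np.uint8);out.append(cv2.resize(a,(400,400),interpolation=cv2.INTER_CUBIC))
    print(cams.mark_of(n,'rod')[:2])
cv2.imwrite('pics/b.png',np.hstack(out))
E
```

```text
[ 0.60809226 -0.02968261  0.20778269] 5.95
side [[258.3 190.9]
 [261.2 218.3]
 [261.7 222.8]
 [263.9 229.8]
 [275.7 223. ]]
crop0 236 197
[{'location': [0.4034, 0.56], 'p': 0.43}, {'location': [0.5302, 0.751], 'p': 0.3}]
top [[260.7 164.9]
 [263.9 169.7]
 [264.5 170.5]
 [266.8 172.2]
 [277.7 175.3]]
crop0 239 145
[{'location': [0.567, 0.5198], 'p': 0.62}]
```

View pics/b.png

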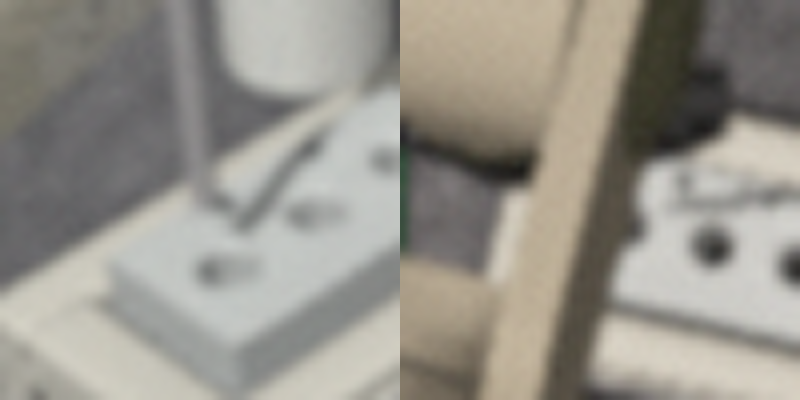

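```bash
python3 - <<'E'
from fit import *
for b in([0,0],[.4,.2]):
    print('side',onz('side',np.array([[264.5,230.5],[275.4,223.9]])+b,.09).round(4))
print('top',onz('top',[[278,175.9]],.09).round(4))
G['side']=gaussian_filter(np.load('side_im3.npy').mean(2),.7)
print(fit(wells,[.58,-.063,-.245],['side']))
im=np.load('side_im3.npy')
# rod tip tracing: rod axis at rows 205..222
for r in range(206,226,2):
    row=G['side'][r,250:275];print(r,row.astype(int))
E
```

```text
side [[ 0.6044 -0.0327  0.09  ]
 [ 0.5952 -0.0663  0.09  ]]
side [[ 0.6031 -0.0325  0.09  ]
 [ 0.5939 -0.0661  0.09  ]]
top [[ 0.5944 -0.0704  0.09  ]]
(array([ 0.5815, -0.0615, -0.243 ]), np.float64(-13.92), np.float64(-86.9))
206 [109 108 106 105 105 104 107 117 130 134 127 114 107 109 122 143 163 178
 186 189 191 193 193 191 187]
208 [112 111 108 105 102 100 102 112 127 135 130 118 108 105 105 109 116 127
 138 146 153 158 161 163 163]
210 [107 106 104 104 103 102 104 112 124 133 131 119 107 103 103 104 104 103
 103 102 104 109 120 135 150]
212 [102 103 105 107 108 108 109 113 124 132 132 121 108 102 102 103 104 107
 112 120 133 149 165 176 178]
214 [104 106 108 109 111 112 112 113 121 130 133 124 110 102 104 111 124 141
 159 173 182 185 179 163 145]
216 [109 111 111 110 109 109 108 109 116 128 134 129 124 129 145 161 175 185
 191 191 183 168 149 136 136]
218 [111 114 114 112 110 108 106 108 118 130 138 140 148 165 183 192 194 193
 187 174 155 144 150 167 182]
220 [111 110 108 107 110 115 125 139 151 156 150 144 147 160 175 186 187 179
 163 146 142 156 176 189 195]
222 [104 105 113 127 146 163 176 185 186 180 167 153 142 137 143 154 157 146
 136 139 154 167 168 166 166]
224 [132 148 165 180 190 194 195 195 193 190 188 185 181 174 163 149 138 138
 152 169 179 173 158 149 151]
```

move_arm:
  jaw: [1.0,1.0,1.0,1.0,1.0,1.0,1.0]
  dp:
    - [-0.53,0.43,0]
    - [0,0,0]
    - [0,0,1.2]
    - [0,0,1.2]
    - [0,0,0.8]
    - [0,0,0.3]
    - [0,0,0]
  turn:
    - [0,0,0]
    - [0,0,0]
    - [0,0,0]
    - [0,0,0]
    - [0,0,0]
    - [0,0,0]
    - [0,0,0]

```text
time_s: 7.03
position: [0.6021, -0.0382, 0.1723]
tool_rot: [[1.0, 0.001, -0.001], [0.001, -1.0, 0.0], [-0.001, -0.0, -1.0]]
ft_force: [-0.2, -1.3, -0.7]
grip_width: 0.0123
gripper_force: 39.1
```

move_arm:
  jaw: [1.0,1.0,1.0]
  dp:
    - [0.06,-0.38,0]
    - [0,0,0]
    - [0,0,0]
  turn:
    - [0,0,0]
    - [0,0,0]
    - [0,0,0]

```text
time_s: 7.28
position: [0.6033, -0.0342, 0.1736]
tool_rot: [[1.0, 0.001, 0.001], [0.001, -1.0, -0.0], [0.001, 0.0, -1.0]]
ft_force: [-0.7, -0.6, 0.0]
grip_width: 0.0127
gripper_force: 39.1
```

```bash
python3 - <<'E'
from h import *
s=observe();p=s['position'];print(p,s['time_s'],s['ft_force'],s['tool_rot'].round(4).tolist())
im,d=avg('side',4);np.save('side_im4.npy',im)
print(proj('side',[p+[0,0,-.04],p+[0,0,-.0823],[*p[:2],.09],[.6028,-.034,.09]]).round(1))
a=im[200:250,240:290,::-1].astype(np.uint8);cv2.imwrite('pics/c.png',cv2.resize(a,(500,500),interpolation=cv2.INTER_CUBIC))
E
```

```text
[ 0.6032833  -0.03420177  0.17355989] 7.2833 [-0.67215839 -0.6447519   0.04810097] [[1.0, 0.0012, 0.0011], [0.0012, -1.0, -0.0003], [0.0011, 0.0003, -1.0]]
[[263.8 216.3]
 [265.2 229.9]
 [265.2 230.3]
 [265.3 230.4]]
```

View pics/c.png

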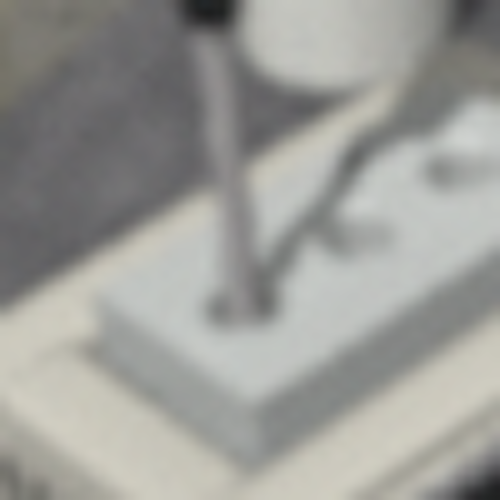

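move_arm:
  jaw: [1.0,1.0,1.0,1.0,1.0,1.0,1.0,1.0]
  dp:
    - [0,0,0.8]
    - [0,0,0.8]
    - [0,0,0.5]
    - [0,0,0.2]
    - [0,0,0.1]
    - [0,0,0.1]
    - [0,0,0.1]
    - [0,0,0]
  turn:
    - [0,0,0]
    - [0,0,0]
    - [0,0,0]
    - [0,0,0]
    - [0,0,0]
    - [0,0,0]
    - [0,0,0]
    - [0,0,0]

```text
time_s: 8.15
position: [0.603, -0.0344, 0.1469]
tool_rot: [[1.0, 0.001, 0.0], [0.001, -1.0, -0.0], [0.0, 0.0, -1.0]]
ft_force: [-0.7, -0.2, -0.3]
grip_width: 0.0129
gripper_force: 39.1
```

move_arm:
  jaw: [1.0,1.0,1.0,1.0,1.0,1.0,1.0,1.0]
  dp:
    - [0,0,0.1]
    - [0,0,0.1]
    - [0,0,0.2]
    - [0,0,0.2]
    - [0,0,0.1]
    - [0,0,0.1]
    - [0,0,0.1]
    - [0,0,0]
  turn:
    - [0,0,0]
    - [0,0,0]
    - [0,0,0]
    - [0,0,0]
    - [0,0,0]
    - [0,0,0]
    - [0,0,0]
    - [0,0,0]

```text
time_s: 8.82
position: [0.6029, -0.0344, 0.1377]
tool_rot: [[1.0, 0.001, -0.0], [0.001, -1.0, 0.0], [-0.0, -0.0, -1.0]]
ft_force: [0.2, -0.1, -0.4]
grip_width: 0.0124
gripper_force: 39.1
```

move_arm:
  jaw: [1.0,1.0,1.0,1.0,1.0,1.0,1.0,1.0,1.0,1.0,1.0]
  dp:
    - [0,0,0.1]
    - [0,0,0.1]
    - [0,0,0.2]
    - [0,0,0.2]
    - [0,0,0.2]
    - [0,0,0.2]
    - [0,0,0.1]
    - [0,0,0.1]
    - [0,0,0.1]
    - [0,0,0.1]
    - [0,0,0]
  turn:
    - [0,0,0]
    - [0,0,0]
    - [0,0,0]
    - [0,0,0]
    - [0,0,0]
    - [0,0,0]
    - [0,0,0]
    - [0,0,0]
    - [0,0,0]
    - [0,0,0]
    - [0,0,0]

```text
time_s: 9.73
position: [0.6033, -0.0345, 0.1243]
tool_rot: [[1.0, 0.001, 0.001], [0.001, -1.0, -0.0], [0.001, 0.0, -1.0]]
ft_force: [-1.1, 0.3, 1.6]
grip_width: 0.0126
gripper_force: 39.4
```

move_arm:
  jaw: [1.0,1.0,1.0]
  dp:
    - [0,0,0.05]
    - [0,0,0.05]
    - [0,0,0]
  turn:
    - [0,0,0]
    - [0,0,0]
    - [0,0,0]

```text
time_s: 9.98
position: [0.6038, -0.0345, 0.1242]
tool_rot: [[1.0, 0.001, 0.003], [0.001, -1.0, -0.001], [0.003, 0.001, -1.0]]
ft_force: [0.0, -0.1, 8.1]
grip_width: 0.0128
gripper_force: 39.9
```

move_arm:
  jaw: [1.0,1.0,1.0,1.0,1.0,1.0,1.0,1.0,1.0,1.0]
  dp:
    - [0,0,-0.3]
    - [0,0,-1.7]
    - [0,0,-2.6]
    - [0,0,-2.6]
    - [0,0,0]
    - [-0.43,1.75,0]
    - [-0.43,1.75,0]
    - [0,0,0]
    - [0,0,0]
    - [0,0,0]
  turn:
    - [0,0,0]
    - [0,0,0]
    - [0,0,0]
    - [0,0,0]
    - [0,0,0]
    - [0,0,0]
    - [0,0,0]
    - [0,0,0]
    - [0,0,0]
    - [0,0,0]

```text
time_s: 10.82
position: [0.5943, -0.0689, 0.1945]
tool_rot: [[1.0, 0.001, -0.001], [0.001, -1.0, 0.001], [-0.001, -0.001, -1.0]]
ft_force: [-0.2, 0.9, -0.3]
grip_width: 0.0126
gripper_force: 39.2
```

Descend well_2 to just before the 36 mm stop (TCP 0.1482), touching gently.

move_arm:
  jaw: [1.0,1.0,1.0,1.0,1.0,1.0,1.0,1.0,1.0,1.0]
  dp:
    - [0,0,0.6]
    - [0,0,0.8]
    - [0,0,1.0]
    - [0,0,1.0]
    - [0,0,0.7]
    - [0,0,0.3]
    - [0,0,0.1]
    - [0,0,0.1]
    - [0,0,0.1]
    - [0,0,0]
  turn:
    - [0,0,0]
    - [0,0,0]
    - [0,0,0]
    - [0,0,0]
    - [0,0,0]
    - [0,0,0]
    - [0,0,0]
    - [0,0,0]
    - [0,0,0]
    - [0,0,0]

```text
time_s: 11.65
position: [0.5945, -0.0695, 0.1481]
tool_rot: [[1.0, 0.001, 0.0], [0.001, -1.0, -0.0], [0.0, 0.0, -1.0]]
ft_force: [-0.0, 0.2, -0.6]
grip_width: 0.0128
gripper_force: 39.2
```

move_arm:
  jaw: [1.0,1.0,1.0]
  dp:
    - [0,0,0.1]
    - [0,0,0.06]
    - [0,0,0]
  turn:
    - [0,0,0]
    - [0,0,0]
    - [0,0,0]

```text
time_s: 11.9
position: [0.5944, -0.0694, 0.1463]
tool_rot: [[1.0, 0.001, 0.0], [0.001, -1.0, -0.0], [0.0, 0.0, -1.0]]
ft_force: [-0.6, 0.6, -0.8]
grip_width: 0.0129
gripper_force: 39.2
```

Passed 36 mm without contact; next to the 45 mm level (TCP 0.139).

move_arm:
  jaw: [1.0,1.0,1.0,1.0,1.0,1.0,1.0]
  dp:
    - [0,0,0.2]
    - [0,0,0.2]
    - [0,0,0.1]
    - [0,0,0.1]
    - [0,0,0.1]
    - [0,0,0.1]
    - [0,0,0]
  turn:
    - [0,0,0]
    - [0,0,0]
    - [0,0,0]
    - [0,0,0]
    - [0,0,0]
    - [0,0,0]
    - [0,0,0]

```text
time_s: 12.48
position: [0.595, -0.0695, 0.1393]
tool_rot: [[1.0, 0.001, 0.002], [0.001, -1.0, -0.001], [0.002, 0.001, -1.0]]
ft_force: [-0.1, 0.0, 4.1]
grip_width: 0.013
gripper_force: 39.6
```

move_arm:
  jaw: [1.0,1.0,1.0,1.0,1.0,1.0,1.0,1.0,1.0,1.0]
  dp:
    - [0,0,-0.2]
    - [0,0,-1.4]
    - [0,0,-2.0]
    - [0,0,-2.0]
    - [0,0,0]
    - [-0.43,1.75,0]
    - [-0.43,1.75,0]
    - [0,0,0]
    - [0,0,0]
    - [0,0,0]
  turn:
    - [0,0,0]
    - [0,0,0]
    - [0,0,0]
    - [0,0,0]
    - [0,0,0]
    - [0,0,0]
    - [0,0,0]
    - [0,0,0]
    - [0,0,0]
    - [0,0,0]

```text
time_s: 13.32
position: [0.5858, -0.1039, 0.1938]
tool_rot: [[1.0, 0.001, -0.001], [0.001, -1.0, 0.001], [-0.001, -0.001, -1.0]]
ft_force: [-0.3, 0.1, -1.4]
grip_width: 0.0127
gripper_force: 39.2
```

move_arm:
  jaw: [1.0,1.0,1.0,1.0,1.0,1.0,1.0,1.0,1.0,1.0]
  dp:
    - [0,0,0.6]
    - [0,0,0.8]
    - [0,0,1.0]
    - [0,0,1.0]
    - [0,0,0.7]
    - [0,0,0.3]
    - [0,0,0.1]
    - [0,0,0.1]
    - [0,0,0.1]
    - [0,0,0]
  turn:
    - [0,0,0]
    - [0,0,0]
    - [0,0,0]
    - [0,0,0]
    - [0,0,0]
    - [0,0,0]
    - [0,0,0]
    - [0,0,0]
    - [0,0,0]
    - [0,0,0]

```text
time_s: 14.15
position: [0.5864, -0.1046, 0.1483]
tool_rot: [[1.0, 0.001, 0.002], [0.001, -1.0, -0.001], [0.002, 0.001, -1.0]]
ft_force: [0.7, 0.7, 3.2]
grip_width: 0.0128
gripper_force: 39.5
```

move_arm:
  jaw: [1.0,1.0]
  dp:
    - [0,0,0.05]
    - [0,0,0]
  turn:
    - [0,0,0]
    - [0,0,0]

```text
time_s: 14.32
position: [0.5866, -0.1046, 0.1482]
tool_rot: [[1.0, 0.001, 0.003], [0.001, -1.0, -0.001], [0.003, 0.001, -1.0]]
ft_force: [-0.1, 0.3, 6.2]
grip_width: 0.0129
gripper_force: 39.8
```

move_arm:
  jaw: [1.0,1.0,1.0,1.0,1.0]
  dp:
    - [0,0,-0.3]
    - [0,0,-1.5]
    - [0,0,-2.2]
    - [0,0,-2.4]
    - [0,0,-0.1]
  turn:
    - [0,0,0]
    - [0,0,0]
    - [0,0,0]
    - [0,0,0]
    - [0,0,0]

```text
time_s: 14.73
position: [0.5872, -0.1049, 0.2163]
tool_rot: [[1.0, 0.001, 0.007], [0.001, -1.0, -0.003], [0.007, 0.003, -1.0]]
ft_force: [0.4, 0.1, 0.6]
grip_width: 0.0127
gripper_force: 39.2
```

move_arm:
  jaw: [1.0,1.0,1.0,1.0,1.0,1.0,1.0,1.0,1.0,1.0,1.0,1.0]
  dp:
    - [-0.5,1.42,0]
    - [-0.89,2.84,0]
    - [-0.89,2.84,0]
    - [-0.89,2.84,0]
    - [-0.89,2.84,0]
    - [-0.89,2.84,0]
    - [-0.89,2.84,0]
    - [-0.89,2.84,0]
    - [-0.89,2.84,0]
    - [-0.89,2.84,0]
    - [-0.45,1.42,0]
    - [0,0,0]
  turn:
    - [0,0,0]
    - [0,0,0]
    - [0,0,0]
    - [0,0,0]
    - [0,0,0]
    - [0,0,0]
    - [0,0,0]
    - [0,0,0]
    - [0,0,0]
    - [0,0,0]
    - [0,0,0]
    - [0,0,0]

```text
time_s: 15.73
position: [0.4951, -0.3911, 0.2107]
tool_rot: [[1.0, -0.003, -0.001], [-0.003, -1.0, 0.001], [-0.001, -0.001, -1.0]]
ft_force: [0.2, -0.7, -0.5]
grip_width: 0.0125
gripper_force: 39.2
```

move_arm:
  jaw: [1.0,1.0,1.0]
  dp:
    - [0,0,0]
    - [0,0,0]
    - [0,0,0]
  turn:
    - [0,0,0]
    - [0,0,0]
    - [0,0,0]

```text
time_s: 15.98
position: [0.497, -0.3872, 0.2119]
tool_rot: [[1.0, 0.002, 0.0], [0.002, -1.0, 0.0], [0.0, -0.0, -1.0]]
ft_force: [-0.6, 0.3, -0.1]
grip_width: 0.0127
gripper_force: 39.2
```

move_arm:
  jaw: [1.0,1.0,1.0,1.0,1.0,1.0,1.0,1.0]
  dp:
    - [-0.07,0.17,0.5]
    - [0,0,1.3]
    - [0,0,1.7]
    - [0,0,1.5]
    - [0,0,0.7]
    - [0,0,0.2]
    - [0,0,0]
    - [0,0,0]
  turn:
    - [0,0,0]
    - [0,0,0]
    - [0,0,0]
    - [0,0,0]
    - [0,0,0]
    - [0,0,0]
    - [0,0,0]
    - [0,0,0]

```text
time_s: 16.65
position: [0.4961, -0.3903, 0.1537]
tool_rot: [[1.0, 0.001, 0.001], [0.001, -1.0, -0.001], [0.001, 0.001, -1.0]]
ft_force: [0.2, -0.4, 0.1]
grip_width: 0.0122
gripper_force: 39.2
```

move_arm:
  jaw: [1.0,1.0,1.0,1.0]
  dp:
    - [0.02,-0.13,0]
    - [0,0,0.3]
    - [0,0,0.4]
    - [0,0,0]
  turn:
    - [0,0,0]
    - [0,0,0]
    - [0,0,0]
    - [0,0,0]

```text
time_s: 16.98
position: [0.4957, -0.3886, 0.1451]
tool_rot: [[1.0, 0.001, -0.001], [0.001, -1.0, 0.001], [-0.001, -0.001, -1.0]]
ft_force: [0.3, -0.2, -1.5]
grip_width: 0.0126
gripper_force: 39.2
```

move_arm:
  jaw: [1.0,1.0,1.0,1.0]
  dp:
    - [0.03,0,0.2]
    - [0,0,0.2]
    - [0,0,0.2]
    - [0,0,0]
  turn:
    - [0,0,0]
    - [0,0,0]
    - [0,0,0]
    - [0,0,0]

```text
time_s: 17.32
position: [0.4962, -0.3888, 0.1393]
tool_rot: [[1.0, 0.001, -0.001], [0.001, -1.0, 0.001], [-0.001, -0.001, -1.0]]
ft_force: [0.3, 0.0, -1.5]
grip_width: 0.0128
gripper_force: 39.2
```

In the hole with no side force. Lowering to the floor (contact expected at TCP ≈0.1022).

move_arm:
  jaw: [1.0,1.0,1.0,1.0,1.0,1.0,1.0,1.0]
  dp:
    - [0,0,0.4]
    - [0,0,0.8]
    - [0,0,1.0]
    - [0,0,0.8]
    - [0,0,0.4]
    - [0,0,0.2]
    - [0,0,0.1]
    - [0,0,0]
  turn:
    - [0,0,0]
    - [0,0,0]
    - [0,0,0]
    - [0,0,0]
    - [0,0,0]
    - [0,0,0]
    - [0,0,0]
    - [0,0,0]

```text
time_s: 17.98
position: [0.4963, -0.3889, 0.1028]
tool_rot: [[1.0, 0.001, 0.0], [0.001, -1.0, 0.0], [0.0, -0.0, -1.0]]
ft_force: [0.5, -1.5, -0.3]
grip_width: 0.0126
gripper_force: 39.2
```

move_arm:
  jaw: [1.0,1.6,2.5,4.5,4.5,4.5,4.5,4.5,4.5,4.5]
  dp:
    - [0,0,0.05]
    - [0,0,0]
    - [0,0,0]
    - [0,0,0]
    - [0,0,0]
    - [0,0,-0.5]
    - [0,0,-1.5]
    - [0,0,-2.0]
    - [0,0,-2.0]
    - [0,0,0]
  turn:
    - [0,0,0]
    - [0,0,0]
    - [0,0,0]
    - [0,0,0]
    - [0,0,0]
    - [0,0,0]
    - [0,0,0]
    - [0,0,0]
    - [0,0,0]
    - [0,0,0]

```text
time_s: 18.82
position: [0.4974, -0.3901, 0.167]
tool_rot: [[1.0, 0.001, 0.005], [0.001, -1.0, -0.006], [0.005, 0.006, -1.0]]
ft_force: [1.3, -0.1, 0.3]
grip_width: 0.0449
gripper_force: 0.0
```

move_arm:
  jaw: [4.5,4.5,4.5,4.5,4.5,4.5,4.5]
  dp:
    - [-0.1,-1.5,0]
    - [-0.15,-3.0,0]
    - [-0.15,-3.0,0]
    - [-0.13,-1.5,0]
    - [0,0,0]
    - [0,0,0]
    - [0,0,0]
  turn:
    - [0,0,0]
    - [0,0,0]
    - [0,0,0]
    - [0,0,0]
    - [0,0,0]
    - [0,0,0]
    - [0,0,0]

```text
time_s: 19.4
position: [0.491, -0.2998, 0.1623]
tool_rot: [[1.0, 0.0, 0.0], [0.0, -1.0, -0.001], [0.0, 0.001, -1.0]]
ft_force: [0.2, 0.1, -0.0]
grip_width: 0.0451
gripper_force: 0.0
```

```bash
python3 - <<'E'
from h import *
s=observe();p=s['position'];print(p)
im,d=avg('side',3)
print(proj('side',[p,[.496,-.389,.138],[.498,-.389,.138],[.4905,-.299,.112],[.4905,-.299,.09]]).round(1))
a=im[120:220,310:410,::-1].astype(np.uint8);cv2.imwrite('pics/d.png',cv2.resize(a,(600,600),interpolation=cv2.INTER_CUBIC))
E
```

```text
[ 0.49102707 -0.29977164  0.16233628]
[[355.  166.3]
 [365.8 158.9]
 [365.2 158.7]
 [354.  182.1]
 [353.5 188.7]]
```

View pics/d.png

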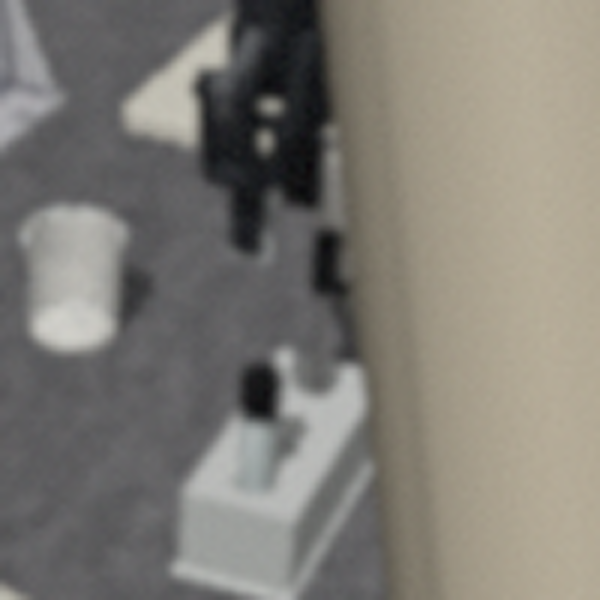

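move_arm:
  jaw: [4.5,4.5,4.5,4.5,4.5,4.5,3.0,1.4,1.4,1.4,1.4,1.4]
  dp:
    - [0.08,-0.1,1.0]
    - [0,0,2.0]
    - [0,0,2.5]
    - [0,0,2.0]
    - [0,0,1.0]
    - [0,0,0.23]
    - [0,0,0]
    - [0,0,0]
    - [0,0,0]
    - [0,0,0]
    - [0,0,0]
    - [0,0,0]
  turn:
    - [0,0,0]
    - [0,0,0]
    - [0,0,0]
    - [0,0,0]
    - [0,0,0]
    - [0,0,0]
    - [0,0,0]
    - [0,0,0]
    - [0,0,0]
    - [0,0,0]
    - [0,0,0]
    - [0,0,0]

```text
time_s: 20.55
position: [0.4921, -0.2984, 0.076]
tool_rot: [[1.0, 0.001, 0.002], [0.001, -1.0, -0.002], [0.002, 0.002, -1.0]]
ft_force: [-0.2, -1.5, 4.2]
grip_width: 0.0167
gripper_force: 39.4
```

move_arm:
  jaw: [1.4,1.4,1.4,1.4,1.4]
  dp:
    - [0,0,0]
    - [0,0,0]
    - [0,0,-0.25]
    - [0,0,-0.25]
    - [0,0,0]
  turn:
    - [0,0,0]
    - [0,0,0]
    - [0,0,0]
    - [0,0,0]
    - [0,0,0]

```text
time_s: 20.97
position: [0.4917, -0.298, 0.0803]
tool_rot: [[1.0, 0.001, 0.0], [0.001, -1.0, -0.0], [0.0, 0.0, -1.0]]
ft_force: [-0.0, -0.2, 1.1]
grip_width: 0.0167
gripper_force: 39.2
```

move_arm:
  jaw: [1.4,1.4,1.4,1.4,1.4,1.4,1.4]
  dp:
    - [0,0,-0.7]
    - [0,0,-1.8]
    - [0,0,-2.4]
    - [0,0,-2.4]
    - [0,0,-2.2]
    - [0,0,-1.0]
    - [0,0,0]
  turn:
    - [0,0,0]
    - [0,0,0]
    - [0,0,0]
    - [0,0,0]
    - [0,0,0]
    - [0,0,0]
    - [0,0,0]

```text
time_s: 21.55
position: [0.4923, -0.2982, 0.1873]
tool_rot: [[1.0, 0.001, 0.003], [0.001, -1.0, -0.002], [0.003, 0.002, -1.0]]
ft_force: [-0.0, -0.5, -0.5]
grip_width: 0.017
gripper_force: 39.2
```

move_arm:
  jaw: [1.4,1.4,1.4,1.4,1.4,1.4,1.4,1.4,1.4,1.4,1.4,1.4]
  dp:
    - [0.6,-1.4,0]
    - [1.1,-2.6,0]
    - [1.3,-3.1,0]
    - [1.3,-3.1,0]
    - [1.3,-3.1,0]
    - [1.3,-3.1,0]
    - [1.3,-3.1,0]
    - [1.3,-3.1,0]
    - [1.1,-2.6,0]
    - [0.5,-1.2,0]
    - [0,0,0]
    - [0,0,0]
  turn:
    - [0,0,0]
    - [0,0,0]
    - [0,0,0]
    - [0,0,0]
    - [0,0,0]
    - [0,0,0]
    - [0,0,0]
    - [0,0,0]
    - [0,0,0]
    - [0,0,0]
    - [0,0,0]
    - [0,0,0]

```text
time_s: 22.55
position: [0.602, -0.0339, 0.1839]
tool_rot: [[1.0, 0.002, -0.002], [0.002, -1.0, 0.0], [-0.002, -0.0, -1.0]]
ft_force: [0.2, -0.5, -0.5]
grip_width: 0.017
gripper_force: 39.2
```

move_arm:
  jaw: [1.4,1.4,1.4,1.4]
  dp:
    - [0,0,0]
    - [0,0,0]
    - [0,0,0]
    - [0,0,0]
  turn:
    - [0,0,0]
    - [0,0,0]
    - [0,0,0]
    - [0,0,0]

```text
time_s: 22.88
position: [0.6023, -0.0347, 0.185]
tool_rot: [[1.0, -0.0, -0.0], [-0.0, -1.0, -0.0], [-0.0, 0.0, -1.0]]
ft_force: [0.3, 0.6, -0.1]
grip_width: 0.0169
gripper_force: 39.2
```

move_arm:
  jaw: [1.4,1.4,1.4,1.4,1.4]
  dp:
    - [0.07,0,0.5]
    - [0,0,0.6]
    - [0,0,0.3]
    - [0,0,0]
    - [0,0,0]
  turn:
    - [0,0,0]
    - [0,0,0]
    - [0,0,0]
    - [0,0,0]
    - [0,0,0]

```text
time_s: 23.3
position: [0.6031, -0.0338, 0.1707]
tool_rot: [[1.0, 0.001, -0.001], [0.001, -1.0, 0.0], [-0.001, -0.0, -1.0]]
ft_force: [0.3, -0.3, -0.2]
grip_width: 0.0166
gripper_force: 39.2
```

```bash
python3 - <<'E'
from h import *
s=observe();p=s['position'];print(p,s['time_s'],s['ft_force'])
im,d=avg('side',6)
print(proj('side',[p,p-[0,0,.04],p-[0,0,.0675],[.6031,-.0344,.09]]).round(1))
g=im.mean(2)
g0=np.load('side_im.npy').mean(2)
for r in range(204,232,2): print(r,(g-g0)[r,252:278].astype(int))
a=im[190:250,235:295,::-1].astype(np.uint8);cv2.imwrite('pics/e.png',cv2.resize(a,(600,600),interpolation=cv2.INTER_CUBIC))
E
```

```text
[ 0.60309769 -0.03378037  0.17068104] 23.3 [ 0.33997022 -0.29075096 -0.2183251 ]
[[262.5 203.8]
 [263.9 217.3]
 [264.8 226.2]
 [265.3 230.3]]
204 [ 1  6  5  6  6  7 23 50 65 70 60 37 10 -4  1  6  7 10  9  8  9  7  9  9
  8  8]
206 [ 4  5  5  6  3  6 15 37 57 62 62 50 33  9  2  6  7  8  8  9  9  8  7  8
  7  7]
208 [ 4  3  6  4  5  3  9 30 51 59 60 54 43 28 14  5  4  7  8  6  7  6  8  8
  7  8]
210 [ 4  6  4  4  2  3  8 28 54 66 66 58 48 35 19  7  3  3  3  4  6  6  6  8
 10  2]
212 [  4   4   5   4   5   4   5  19  41  61  66  63  53  41  23   9   6   5
   6   5   9   8   8  -1 -21 -38]
214 [  6   6   4   5   5   3   3  13  35  59  68  67  56  39  21   3   4   6
   9   9  10   8  -2 -29 -54 -67]
216 [  5   3   4   4   6   5   4   9  29  54  56  44  24   0 -16 -14   2   9
   9   9   7  -7 -30 -50 -62 -66]
218 [  4   4   3   4   5   5   4   6  11  15  11   0  -8 -19 -30 -20  -1   9
   5  -8 -35 -57 -64 -69 -65 -56]
220 [  5   4   7   6   6   5   6   6   2  -5  -2   6   5  -6 -21 -23 -12 -14
 -34 -54 -65 -67 -67 -67 -45 -12]
222 [  5   5   6   5   9   8   8   8   4   0  21  59  65  35  -1 -24 -38 -50
 -59 -53 -41 -37 -42 -40 -20   2]
224 [  8   9   9   7  10  10   8   9   6   5   5  16  18   4 -17 -40 -57 -66
 -62 -48 -22 -11 -21 -32 -18   0]
226 [  8   8   8   9   9   8   8   8   8   3   0  -5 -10 -27 -51 -65 -68 -65
 -53 -33  -8   5   5   2   3   6]
228 [  8   9   7   6  10   9   9   8   8   8   7   6   6  -4 -27 -44 -36 -18
  -5   5   8   9   9   8   8   9]
230 [ 7  9  8  7  7 11  9 10  6  6  6  7  6  9  7  4  7  8 12  8  9  7  9 10
  9  8]
```

View pics/e.png

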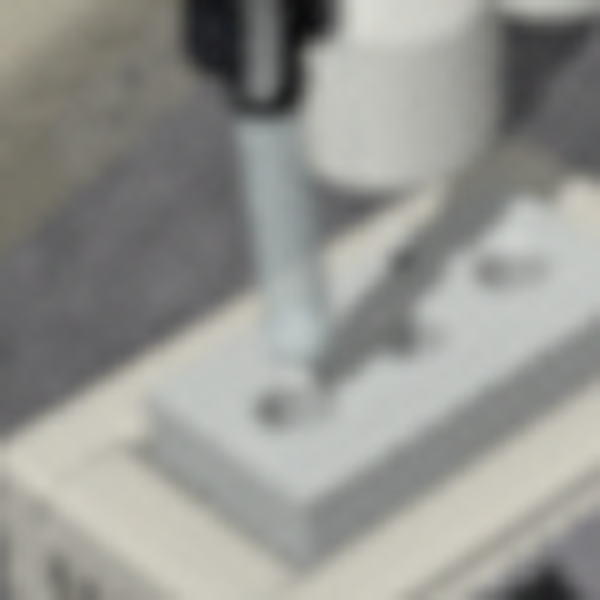

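move_arm:
  jaw: [1.4,1.4,1.4,1.4,1.4,1.4]
  dp:
    - [-0.03,0.05,0.6]
    - [0,0,0.5]
    - [0,0,0.3]
    - [0,0,0.2]
    - [0,0,0.1]
    - [0,0,0]
  turn:
    - [0,0,0]
    - [0,0,0]
    - [0,0,0]
    - [0,0,0]
    - [0,0,0]
    - [0,0,0]

```text
time_s: 24.1
position: [0.6029, -0.0342, 0.1538]
tool_rot: [[1.0, 0.001, -0.0], [0.001, -1.0, 0.0], [-0.0, -0.0, -1.0]]
ft_force: [0.4, 0.8, -0.5]
grip_width: 0.017
gripper_force: 39.1
```

move_arm:
  jaw: [1.4,1.4,1.4,1.4]
  dp:
    - [0,0,0.2]
    - [0,0,0.2]
    - [0,0,0.2]
    - [0,0,0]
  turn:
    - [0,0,0]
    - [0,0,0]
    - [0,0,0]
    - [0,0,0]

```text
time_s: 24.43
position: [0.6027, -0.0341, 0.1475]
tool_rot: [[1.0, 0.001, -0.001], [0.001, -1.0, 0.0], [-0.001, -0.0, -1.0]]
ft_force: [0.9, 0.8, -0.7]
grip_width: 0.0164
gripper_force: 39.0
```

move_arm:
  jaw: [1.4,1.4,1.4,1.4]
  dp:
    - [0,0,0.2]
    - [0,0,0.2]
    - [0,0,0.2]
    - [0,0,0]
  turn:
    - [0,0,0]
    - [0,0,0]
    - [0,0,0]
    - [0,0,0]
  force: 50

```text
time_s: 24.77
position: [0.6027, -0.0342, 0.1415]
tool_rot: [[1.0, 0.001, -0.001], [0.001, -1.0, 0.0], [-0.001, -0.0, -1.0]]
ft_force: [1.1, 2.3, -1.2]
grip_width: 0.0164
gripper_force: 48.9
```

move_arm:
  jaw: [1.4,1.4,1.4,1.4,1.4]
  dp:
    - [0.04,-0.07,0]
    - [0,0,0]
    - [0,0,0.2]
    - [0,0,0.2]
    - [0,0,0]
  turn:
    - [0,0,0]
    - [0,0,0]
    - [0,0,0]
    - [0,0,0]
    - [0,0,0]

```text
time_s: 25.18
position: [0.6031, -0.0337, 0.1376]
tool_rot: [[1.0, 0.001, -0.001], [0.001, -1.0, -0.0], [-0.001, 0.0, -1.0]]
ft_force: [0.6, -0.2, -0.6]
grip_width: 0.0163
gripper_force: 49.0
```

Lateral force gone. Depth is about 20 mm, so I'm continuing past the ball.

move_arm:
  jaw: [1.4,1.4,1.4,1.4,1.4]
  dp:
    - [0,0,0.15]
    - [0,0,0.15]
    - [0,0,0.15]
    - [0,0,0.15]
    - [0,0,0]
  turn:
    - [0,0,0]
    - [0,0,0]
    - [0,0,0]
    - [0,0,0]
    - [0,0,0]

```text
time_s: 25.6
position: [0.6032, -0.0336, 0.1317]
tool_rot: [[1.0, 0.001, -0.0], [0.001, -1.0, 0.0], [-0.0, -0.0, -1.0]]
ft_force: [0.3, -0.8, -0.9]
grip_width: 0.0163
gripper_force: 49.0
```

move_arm:
  jaw: [1.4,1.4,1.4,1.4,1.4]
  dp:
    - [0,0,0.15]
    - [0,0,0.15]
    - [0,0,0.15]
    - [0,0,0.15]
    - [0,0,0]
  turn:
    - [0,0,0]
    - [0,0,0]
    - [0,0,0]
    - [0,0,0]
    - [0,0,0]

```text
time_s: 26.02
position: [0.6035, -0.0336, 0.126]
tool_rot: [[1.0, 0.001, 0.001], [0.001, -1.0, -0.0], [0.001, 0.0, -1.0]]
ft_force: [2.3, 0.6, 3.8]
grip_width: 0.0162
gripper_force: 49.4
```

move_arm:
  jaw: [1.4,1.4,1.4,1.4,1.4]
  dp:
    - [0.04,0,0.1]
    - [0,0,0.15]
    - [0,0,0.15]
    - [0,0,0.15]
    - [0,0,0]
  turn:
    - [0,0,0]
    - [0,0,0]
    - [0,0,0]
    - [0,0,0]
    - [0,0,0]

```text
time_s: 26.43
position: [0.6036, -0.0337, 0.12]
tool_rot: [[1.0, 0.001, -0.0], [0.001, -1.0, 0.0], [-0.0, -0.0, -1.0]]
ft_force: [3.4, 0.1, 0.6]
grip_width: 0.0162
gripper_force: 49.4
```

move_arm:
  jaw: [1.4,1.4,1.4,1.4,1.4,1.4]
  dp:
    - [0.06,0,0.1]
    - [0,0,0.2]
    - [0,0,0.2]
    - [0,0,0.2]
    - [0,0,0.1]
    - [0,0,0]
  turn:
    - [0,0,0]
    - [0,0,0]
    - [0,0,0]
    - [0,0,0]
    - [0,0,0]
    - [0,0,0]

```text
time_s: 26.93
position: [0.6041, -0.0337, 0.112]
tool_rot: [[1.0, 0.001, -0.001], [0.001, -1.0, -0.0], [-0.001, 0.0, -1.0]]
ft_force: [1.3, 0.3, 1.7]
grip_width: 0.0166
gripper_force: 49.3
```

move_arm:
  jaw: [1.4,1.4,1.4,1.4,1.4,1.4,1.4]
  dp:
    - [0.03,0,0.2]
    - [0,0,0.2]
    - [0,0,0.2]
    - [0,0,0.2]
    - [0,0,0.2]
    - [0,0,0.2]
    - [0,0,0]
  turn:
    - [0,0,0]
    - [0,0,0]
    - [0,0,0]
    - [0,0,0]
    - [0,0,0]
    - [0,0,0]
    - [0,0,0]

```text
time_s: 27.52
position: [0.6045, -0.0337, 0.0999]
tool_rot: [[1.0, 0.001, -0.001], [0.001, -1.0, -0.0], [-0.001, 0.0, -1.0]]
ft_force: [1.7, -0.6, 0.4]
grip_width: 0.0164
gripper_force: 49.3
```

Floor expected at TCP ≈ 0.0975.

move_arm:
  jaw: [1.4,1.4,1.4,1.4]
  dp:
    - [0,0,0.1]
    - [0,0,0.1]
    - [0,0,0.08]
    - [0,0,0]
  turn:
    - [0,0,0]
    - [0,0,0]
    - [0,0,0]
    - [0,0,0]

```text
time_s: 27.85
position: [0.6047, -0.0337, 0.0979]
tool_rot: [[1.0, 0.001, 0.0], [0.001, -1.0, -0.0], [0.0, 0.0, -1.0]]
ft_force: [0.6, -0.1, 5.6]
grip_width: 0.017
gripper_force: 49.6
```

move_arm:
  jaw: [1.4,1.4,1.4]
  dp:
    - [0,0,0.05]
    - [0,0,0.05]
    - [0,0,0]
  turn:
    - [0,0,0]
    - [0,0,0]
    - [0,0,0]

```text
time_s: 28.1
position: [0.6049, -0.0337, 0.0978]
tool_rot: [[1.0, 0.001, 0.002], [0.001, -1.0, -0.0], [0.002, 0.0, -1.0]]
ft_force: [-0.7, 0.7, 10.7]
grip_width: 0.0162
gripper_force: 50.1
```

move_arm:
  jaw: [1.4,2.0,3.0,4.5,4.5,4.5,4.5,4.5,4.5,4.5,4.5]
  dp:
    - [0,0,-0.08]
    - [0,0,0]
    - [0,0,0]
    - [0,0,0]
    - [0,0,0]
    - [0,0,-0.5]
    - [0,0,-1.5]
    - [0,0,-2.5]
    - [0,0,-2.5]
    - [0,0,-2.5]
    - [0,0,0]
  turn:
    - [0,0,0]
    - [0,0,0]
    - [0,0,0]
    - [0,0,0]
    - [0,0,0]
    - [0,0,0]
    - [0,0,0]
    - [0,0,0]
    - [0,0,0]
    - [0,0,0]
    - [0,0,0]

```text
time_s: 29.02
position: [0.6063, -0.034, 0.198]
tool_rot: [[1.0, 0.001, 0.009], [0.001, -1.0, -0.002], [0.009, 0.002, -1.0]]
ft_force: [0.2, -0.1, -0.2]
grip_width: 0.0451
gripper_force: 0.0
```

```bash
python3 - <<'E'
from h import *
s=observe();print(s['position'],s['time_s'],s['ft_force'])
im,d=avg('side',4);P=cloud('side',d)
print(proj('side',[[.605,-.0335,.134],[.605,-.0335,.112],[.498,-.389,.138],[.498,-.389,.106]]).round(1))
Q=P[200:235,255:272].reshape(-1,3);Q=Q[(Q[:,2]>.1)&(Q[:,2]<.15)&(abs(Q[:,0]-.605)<.02)&(abs(Q[:,1]+.034)<.02)];print(len(Q),np.percentile(Q[:,2],[50,90,98,100]))
a=im[145:245,240:390,::-1].astype(np.uint8);cv2.imwrite('pics/f.png',cv2.resize(a,(798,532),interpolation=cv2.INTER_CUBIC))
E
```

```text
[ 0.6063183  -0.03398522  0.19801318] 29.0167 [ 0.20517387 -0.09137906 -0.2112638 ]
[[263.  216.1]
 [263.8 223.2]
 [365.2 158.7]
 [364.4 168.2]]
114 [0.12476015 0.13416528 0.13458177 0.13510616]
```

View pics/f.png

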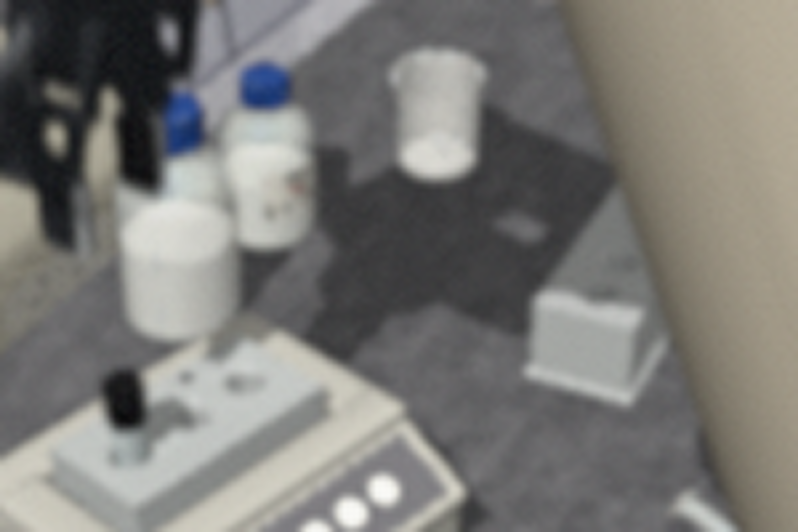

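The cap stands in well_1 at crop (125,400) with its top at z = 0.134, so the tube is fully seated. The arm hides the rod here, but it was seen upright in the stand earlier.

move_arm:
  jaw: [4.5,4.5,4.5,4.5]
  dp:
    - [0,0,0]
    - [0,0,0]
    - [0,0,0]
    - [0,0,0]
  turn:
    - [0,0,0]
    - [0,0,0]
    - [0,0,0]
    - [0,0,0]

```text
time_s: 29.55
position: [0.6045, -0.0336, 0.1921]
tool_rot: [[1.0, 0.001, -0.001], [0.001, -1.0, 0.0], [-0.001, -0.0, -1.0]]
ft_force: [-0.3, -0.9, 0.1]
grip_width: 0.0452
gripper_force: 0.0
```

```bash
python3 - <<'E'
from h import *
im,d=avg('top',4);P=cloud('top',d).reshape(-1,3)
Q=P[(abs(P[:,0]-.497)<.02)&(abs(P[:,1]+.389)<.02)&(P[:,2]>.1)&(P[:,2]<.16)];print(len(Q),Q.mean(0) if len(Q) else '',Q[:,2].max() if len(Q) else '')
from rig import ticket
print(ticket.close_job())
E
```

```text
25 [ 0.49881726 -0.38880657  0.13353983] 0.14031430649892696
the job is handed in; nothing more can be done
None
```

I felt all three wells in order (well_1 clear to the floor at 60 mm, well_2 plugged at 45 mm, well_3 plugged at 36 mm), put the rod back upright in its stand hole, seated the tube on the floor of well_1, and handed the job in after about 30 s of the 72 s allowed; wrist force readings stayed at or below about 11 N, and no verdict came back.

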